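Switch on the sprout grow station

ROBOT

A 6-joint arm with a two-finger parallel gripper is mounted at the origin on the work surface. World frame = base frame: x ahead of the robot, y to its left, z up, the work surface at z = 0. Lengths are in m, angles in rad, forces in N, time in s.
With the tool pointing down it reaches from about 0.35 to 0.975 m from the base axis. Payload 4.9 kg.
Tool frame: the origin (TCP) lies at the very end of the fingers, on their centre line; the grasp point (between the pads) lies behind it (manip.pinch_z is the y of the grasp point in the tool frame, in m); y points along the fingers, x is the direction in which the jaws open and shut, and the axes are right-handed (so a half turn about y gives the same grasp; the last joint's range is limited). The gripper opens to 85 mm and grips with 20 to 120 N. Pads are 22 mm wide; open, the fingers measure 114 mm over their backs; the gripper's body (76 mm by 85 mm) begins 54 mm behind the grasp point. The pads swing forward as they close: fully open they stand 13 mm farther back than shut.
Start: joints at [1.06, 0.053, 1.613, -0, 1.476, -0.119], TCP at [0.239, 0.578, 0.231] pointing down, gripper open.
Joint ranges: [-3.01, 3.01], [-1.01, 2.22], [0.06, 2.58], [-1.02, 4.17], [0.09, 2.62], [-3.14, 3.14]. Speed limits (rad/s): [2.57, 2.57, 3.14, 3.14, 3.14, 3.14].

INTERFACE

Orientations are given as a unit quaternion [w, x, y, z].
In Python, from plant import manip gives the robot as it stands.
- The arm moves only by the tool drive_tool, never from a script. Its argument "motion" is a list of rows, each a list of 3 entries, a list of its own where there are three numbers: the shift along the tool's x, y, z in units of 25 mm (1.0 is 25 mm), then the turn, a rotation vector about the tool's x, y, z in units of 5 degrees (1.0 is 5 degrees), then the closure, from -1 (fully open) to 1 (shut). A call has 1 to 12 rows; each row shifts and turns the commanded pose from where the row before left it, along the tool's axes as they then stand; what a row does not reach is not made up. A row lasts 1/10 s, in which the tool goes at most 50 mm and 8.59 degrees, less where a joint would pass 70% of its speed; a pose out of reach is approached as far as the arm can. A call is refused whole if a number of a shift passes 1 or a number of a turn 1, either way. A call with a gripper value outside its range is refused whole. The fingers move at their own pace and stop on an object; the grip force is fixed at half the most. Time passes only in rows, so rows that do not move let the fingers close. It gives the time, the measured TCP pose, the force and the opening at its end, in the units of the state.
- manip.state(): the state, without advancing time (a new reading comes with each control period).
- manip.grab_frame(name): name is "scene" or "top" or "wrist"; returns a dict with "img" (420x560x3 uint8, blue, green, red), "range_z" (420x560 float32, m along the optical axis (not along the pixel's ray), 0 where there is no reading), "camera_matrix" (3x3 intrinsics, pixels), "world_from_camera" (4x4, takes a point from camera to world coordinates); the wrist camera has in their place "T_tool_cam" (4x4, takes a point from camera to tool coordinates, whose origin is the TCP and whose axes are the tool frame's). Camera axes: x right, y down, z forward; pixel columns grow to the right and rows downward; lengths in m; the calibration is good to about 2 mm. A picture is of the moment at which its call begins: read the wrist's pose just before it.
- manip.job_done(): hands the job in, once; it reports no verdict.
The state is a dict: "time": time; "joint_pos": joint angles; "joint_vel": joint speeds; "joint_efforts": joint torques, N m; "tool_pos": TCP position; "tool_rot": TCP orientation; "contact_force": force on the tool from outside, world axes, zero at the start; "ft_torque": the same for the moment, N m; "gripper_width": opening from 0.0 (shut) to 1.0 (fully open).
Only numpy, scipy, OpenCV 4.12 (cv2) and the standard library are available. Lean on these libraries where they do the work, as an engineer would, in place of code of your own. Each camera call takes 0.05 s, during which the arm holds its last target. There are 200 camera calls.

TASK

Start the sprouts' grow station with the three grey switch units on the bench, pressing from above with the closed fingertips in this order: first press down the raised, ribbed end of the white rocker until it has tipped fully over, then push the square key fully in so that it stays in, and last press the round start button fully down, keep it down for a moment (half a second) and let it come back up. Only press: leave the units standing where they are, do not lift or shove them, and leave the sprout punnet, beaker, jar and stopper undisturbed.

Things in the scene. Friction and masses are not known exactly. Their poses are not given: they have to be found in the camera images.
- rocker_unit: Power switch unit: loose grey box 96 x 60 x 34 mm (own x, y, z), 0.55-1 kg, any yaw, with a white rocker like a big light switch. Origin: centre of underside. The paddle, 72 mm long (along x), 34 wide, 6 thick, pivots about the unit's y axis 46 mm above the underside. At the start its +x end, with three small grey cross ribs, is up by 10 degrees (edge 55 mm above the bench).
- rocker_press (a point): Point on the top face of the rocker paddle, 26 mm from the pivot towards the ribbed (+x) end; a good place to press. It moves with the paddle: about 53 mm above the bench when off, about 44 mm when fully on. Nothing of the box beneath stands higher than 34 mm.
- rocker (a joint): Rocker angle, rad: 0 = off (ribbed end up), 0.35 = fully on (ribbed end down, hard stop). It may start at up to 0.06. It stays where it is left; friction 0.06 N m, that is 2 to 5 N on the ribbed half depending on where it is pressed.
- key_unit: Lamp switch unit: grey plastic box 70 x 70 x 34 mm, any yaw, with one square white key, 34 x 34 mm, in the middle of its top. Origin: centre of its underside. Loose, 0.55 to 1 kg.
- key_top (a point): Centre of the square key's flat top: 50 mm above the bench when out, 42 mm when fully in. It moves with the key.
- key (a joint): Travel of the square key, m: 0 = out, 0.008 = fully in (hard stop). Friction-held at about 3 N: it stays in where it is pushed to.
- start_unit: Pump switch unit: grey plastic box 70 x 70 x 34 mm, any yaw, with one round white button, 36 mm in diameter, in the middle of its top. Origin: centre of its underside. Loose, 0.55 to 1 kg.
- start_top (a point): Centre of the round button's flat top: 50 mm above the bench when out, 43 mm when fully down. It moves with the button.
- start (a joint): Travel of the round button, m: 0 = out, 0.007 = fully down (hard stop). Sprung: 1.5 N at first, 5 N fully down; it comes back up when released.
- punnet: Bystander, loose: white square punnet 90 x 90 x 50 mm with pea sprouts to about 120 mm height. Origin: centre of its underside.
- beaker: Bystander, loose: glass beaker 68 mm in diameter, 80 mm high. Origin: centre of its underside.
- jar: Bystander, loose: small brown glass jar with black cap, 36 mm in diameter, 42 mm high, standing between two of the units. Origin: centre of its underside.
- stopper: Bystander, loose: cork stopper, 38 mm in diameter, 30 mm high, standing between two of the units. Origin: centre of its underside.
Mind the look-alikes: they are no part of the job. Leave any red, turquoise or yellow look-alike of the start_unit alone.

How it is judged:
On the way, in this order (a step that is already met when the one before it is completed fails the run):
1. the rocker is tipped fully over by the fingers (value of joint rocker above 0.29 rad and contact force between the fingers and rocker_unit above 0.3 N).
2. the square key is pushed fully in by the fingers (value of joint key above 0.0066 m and contact force between the fingers and key_unit above 0.3 N).
3. the round start button is pressed fully down by the fingers and kept there for a moment (value of joint start above 0.0056 m and contact force between the fingers and start_unit above 0.3 N), for 0.2 s.
At the end, for the whole second after the job is handed in: Rocker over (above 0.29 of 0.35 rad), square key in (above 6.4 of 8 mm), round button back up (within 1.5 mm); the three units stand flat and the punnet, beaker, jar and stopper upright, all still and within 25 mm of where they began (value of joint rocker above 0.29 rad and value of joint key above 0.0064 m and value of joint start below 0.0015 m and distance of each of rocker_unit, key_unit, start_unit, punnet, beaker, jar, stopper from where it was at the start of the episode below 0.025 m and angle between each of rocker_unit, key_unit, start_unit's own z axis and vertical below 0.05 rad and linear speed of each of rocker_unit, key_unit, start_unit, punnet, beaker, jar, stopper below 0.01 m/s and angle between each of punnet, beaker, jar, stopper's own z axis and vertical below 0.15 rad); the robot touches nothing.
It fails at once if the square key is pushed in before the rocker is on (value of joint key above 0.004 m and value of joint rocker below 0.25 rad).
It fails at once if the start button is pressed before the square key is in (value of joint start above 0.0035 m and value of joint key below 0.006 m).
It fails at once if a switch unit is lifted, tipped up or shoved more than 25 mm (height (world z) of any of rocker_unit, key_unit, start_unit above 0.008 m or angle between any of rocker_unit, key_unit, start_unit's own z axis and vertical above 0.2 rad or distance of any of rocker_unit, key_unit, start_unit from where it was at the start of the episode above 0.025 m).
It fails at once if a bystander is moved more than 25 mm, lifted or tipped (height (world z) of any of punnet, beaker, jar, stopper above 0.008 m or angle between any of punnet, beaker, jar, stopper's own z axis and vertical above 0.4 rad or distance of any of punnet, beaker, jar, stopper from where it was at the start of the episode above 0.025 m).
It also fails if it takes over 48 s, if anything falls off the work surface, if the arm or the gripper's body presses on something with over 40 N, if the wrist force passes 120 N, or if a joint passes its speed limit or range.

## Working session

There is one attempt and no reset: what is moved stays moved. The work goes in short steps, Python scripts to look and compute and a tool call to move; the robot and the scene stay as the last step left them, time stands still between calls to the robot, and variables do not carry over. Pictures are saved under pics/ and viewed, about 8 in all and at most 12, crops included, and the job is handed in when it is done.

Besides the shell and the picture viewer there is one more tool, called after "Call:" as name(argument=value, ...) on one line, values as JSON. drive_tool: Moves the arm, as the interface text tells. Its arguments: {"type":"object","properties":{"motion":{"type":"array","items":{"type":"array"}}},"required":["motion"]}

```bash
mkdir -p pics; python3 - <<'E'
from plant import manip
import cv2,numpy as np
s=manip.state();print({k:np.round(v,3) for k,v in s.items()},manip.pinch_z)
for n in("top","scene"):
    f=manip.grab_frame(n);cv2.imwrite(f"pics/{n}0.png",f["img"]);np.savez(f"{n}0.npz",**f)
    print(n,f["camera_matrix"],f["world_from_camera"].round(3))
E
```

```text
{'time': np.float64(0.0), 'joint_pos': array([ 1.06 ,  0.053,  1.614,  0.   ,  1.476, -0.119]), 'joint_vel': array([ 0.001,  0.001, -0.   ,  0.   ,  0.001, -0.002]), 'joint_efforts': array([-2.0000e-03, -3.9366e+01, -3.7018e+01, -0.0000e+00,  7.0000e-03,
       -0.0000e+00]), 'tool_pos': array([0.238, 0.577, 0.23 ]), 'tool_rot': array([-0.587,  0.588,  0.392, -0.394]), 'contact_force': array([-0.161,  0.146, -0.397]), 'ft_torque': array([-0.027, -0.026,  0.012]), 'gripper_width': np.float64(1.001)} -0.0187
top [[502.22628144   0.         283.45521313]
 [  0.         502.22628144 221.7094656 ]
 [  0.           0.           1.        ]] [[-0.029 -0.994  0.104  0.294]
 [-1.     0.028 -0.006  0.019]
 [ 0.003 -0.104 -0.995  1.645]
 [ 0.     0.     0.     1.   ]]
scene [[446.35038312   0.         290.67546158]
 [  0.         446.35038312 207.68726553]
 [  0.           0.           1.        ]] [[-0.336  0.805 -0.489  1.013]
 [ 0.942  0.294 -0.163  0.193]
 [ 0.013 -0.515 -0.857  0.965]
 [ 0.     0.     0.     1.   ]]
```

View pics/top0.png

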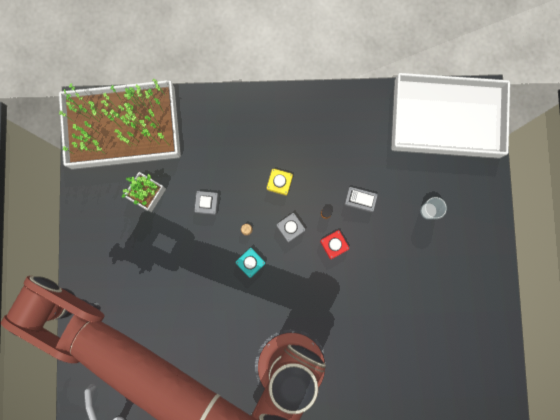

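View pics/scene0.png

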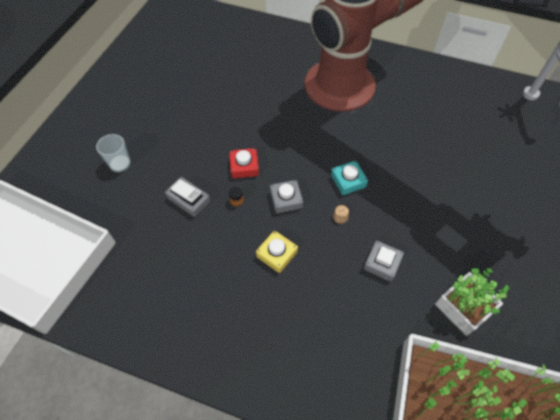

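Top view: rocker at (361,199), square key at (206,202), grey round start at (291,227). The look-alikes to avoid are yellow (280,181), red (335,244) and turquoise (250,263). Other white things are the tray, the punnet (144,190) and the planter. The scene view agrees: rocker (187,195), key (384,260), start (286,196). Next I'll measure the caps in both views and make one close crop.

```bash
cat > h.py <<'E'
import numpy as np,cv2
def ray(f,uv,z):
    K,T=f["camera_matrix"],f["world_from_camera"]
    d=T[:3,:3]@np.linalg.solve(K,[uv[0],uv[1],1]);o=T[:3,3]
    return o+d*(z-o[2])/d[2]
def blob(img,c,r,thr=170):
    x0,y0=c[0]-r,c[1]-r
    m=(img[y0:y0+2*r,x0:x0+2*r].min(2)>thr).astype(np.uint8)
    n,l,st,ce=cv2.connectedComponentsWithStats(m)
    i=1+np.argmax(st[1:,4]); cn=np.argwhere(l==i)[:,::-1].astype(np.float32)
    return ce[i]+[x0,y0],st[i,4],cn+[x0,y0]
E
python3 - <<'E'
from h import *
P={"top":dict(rocker=(361,199),key=(206,202),start=(291,227)),"scene":dict(rocker=(187,193),key=(385,258),start=(286,191))}
rows=[]
for n in P:
    f=dict(np.load(n+"0.npz"))
    for k,c in P[n].items():
        ce,a,pts=blob(f["img"],c,16)
        z=.049 if k=="rocker" else .05
        w=np.array([ray(f,p,z)[:2] for p in pts],np.float32)
        print(n,k,ce.round(1),a,"world",ray(f,ce,z).round(4),"rect",[np.round(q,3) for q in cv2.minAreaRect(w)])
        # depth-based point cloud of unit top
        dz=f["range_z"][int(ce[1]),int(ce[0])]
        pw=f["world_from_camera"]@np.r_[dz*np.linalg.solve(f["camera_matrix"],[*ce,1]),1];print("   depth pt",pw[:3].round(4))
    crops=[cv2.resize(f["img"][c[1]-24:c[1]+24,c[0]-24:c[0]+24],(260,260),interpolation=cv2.INTER_CUBIC) for c in P[n].values()]
    rows.append(np.hstack(crops))
cv2.imwrite("pics/crop.png",np.vstack(rows))
f=dict(np.load("top0.npz"))
for k,p in dict(jar=(327,211),stopper=(246,229),red=(335,244),yellow=(280,181),teal=(250,263)).items(): print(k,ray(f,p,.04).round(3))
E
```

```text
top rocker [361.9 197.9] 248 world [ 0.5301 -0.2446  0.049 ] rect [array([ 0.53 , -0.245]), array([0.071, 0.037]), np.float64(71.468)]
   depth pt [ 0.5312 -0.2458  0.0415]
top key [204.4 201.3] 126 world [0.5332 0.2609 0.05  ] rect [array([0.533, 0.261]), array([0.036, 0.036]), np.float64(88.387)]
   depth pt [0.5334 0.2611 0.0486]
top start [290.5 226.4] 105 world [ 0.4447 -0.0125  0.05  ] rect [array([ 0.445, -0.012]), array([0.035, 0.036]), np.float64(54.573)]
   depth pt [ 0.4446 -0.0125  0.051 ]
scene rocker [185.3 189.7] 342 world [ 0.5302 -0.2408  0.049 ] rect [array([ 0.53 , -0.241]), array([0.068, 0.036]), np.float64(76.203)]
   depth pt [ 0.5284 -0.2424  0.0455]
scene key [385.7 255.2] 239 world [0.5347 0.2621 0.05  ] rect [array([0.534, 0.262]), array([0.035, 0.039]), np.float64(83.795)]
   depth pt [0.5352 0.262  0.0511]
scene start [286.  189.6] 163 world [ 0.4459 -0.0094  0.05  ] rect [array([ 0.445, -0.01 ]), array([0.038, 0.034]), np.float64(20.103)]
   depth pt [ 0.4471 -0.009   0.052 ]
jar [ 0.492 -0.132  0.04 ]
stopper [0.441 0.13  0.04 ]
red [ 0.385 -0.153  0.04 ]
yellow [0.594 0.017 0.04 ]
teal [0.332 0.12  0.04 ]
```

View pics/crop.png

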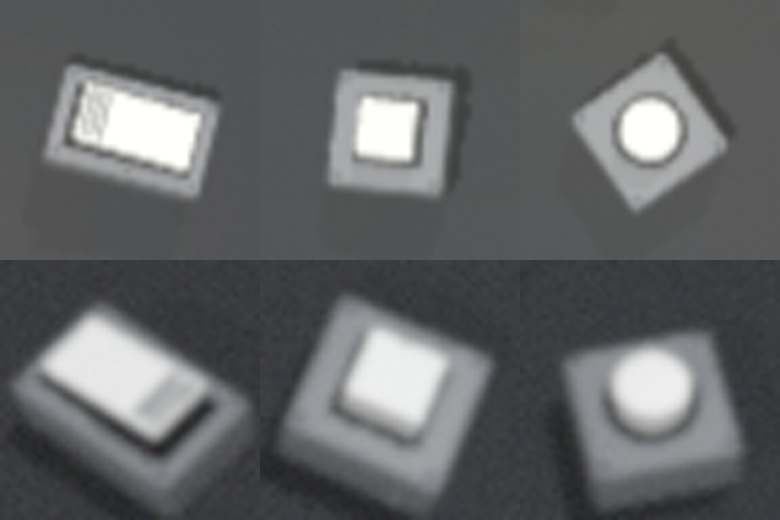

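The crop confirms the choice: grey boxes, with the ribs on the rocker at its +y end (left in top, lower right in scene). Next are the tool axes and shifts.

```bash
cat > go.py <<'E'
import sys,numpy as np
from scipy.spatial.transform import Rotation as R
from plant import manip
T=dict(rocker=(.537,-.218),key=(.534,.2615),start=(.445,-.011))
s=manip.state();q=s["tool_rot"];r=R.from_quat(np.r_[q[1:],q[0]])
p=s["tool_pos"];print("t",s["time"],"pos",p.round(4),"F",s["contact_force"].round(2),"w",s["gripper_width"].round(3))
print("axes cols\n",r.as_matrix().round(3))
for k in T:
    d=np.r_[T[k],p[2]]-p
    print(k,"tool units",(r.inv().apply(d)/.025).round(2))
E
python3 go.py
```

```text
Traceback (most recent call last):
  File "go.py", line 6, in <module>
    p=s["tool_pos"];print("t",s["time"],"pos",p.round(4),"F",s["contact_force"].round(2),"w",s["gripper_width"].round(3))
                                                                                             ^^^^^^^^^^^^^^^^^^^^^^^^
AttributeError: 'float' object has no attribute 'round'
```

```bash
sed -i 's/s\["gripper_width"\].round(3)/s["gripper_width"]/' go.py; python3 go.py
```

```text
t 0.1 pos [0.2384 0.5771 0.2302] F [ 0.63 -0.71  0.08] w 1.0001711747662314
axes cols
 [[ 0.382 -0.001 -0.924]
 [ 0.924 -0.002  0.382]
 [-0.002 -1.     0.   ]]
rocker tool units [-24.83   0.04 -23.19]
key tool units [-7.150e+00  1.000e-02 -1.575e+01]
start tool units [-18.59   0.03 -16.62]
```

Call:
drive_tool(motion=[[[-1,0,-0.9],[0,0,0],1],[[-1,0,-0.9],[0,0,0],1],[[-1,0,-0.9],[0,0,0],1],[[-1,0,-0.9],[0,0,0],1],[[-1,0,-0.9],[0,0,0],1],[[-1,0,-0.9],[0,0,0],1],[[-1,0,-0.9],[0,0,0],1],[[-1,0,-0.9],[0,0,0],1],[[-1,0,-0.9],[0,0,0],1],[[-1,0,-0.9],[0,0,0],1],[[-1,0,-0.9],[0,0,0],1],[[-1,0,-0.9],[0,0,0],1]])

```text
time: 1.3
tool_pos: [0.3736, 0.1959, 0.2309]
tool_rot: [0.588, -0.588, -0.393, 0.393]
contact_force: [0.7, 0.3, 0.5]
gripper_width: 0.003
```

Call:
drive_tool(motion=[[[-1,0,-0.95],[0,0,0],1],[[-1,0,-0.95],[0,0,0],1],[[-1,0,-0.95],[0,0,0],1],[[-1,0,-0.95],[0,0,0],1],[[-1,0,-0.95],[0,0,0],1],[[-1,0,-0.95],[0,0,0],1],[[-1,0,-0.95],[0,0,0],1],[[-1,0,-0.95],[0,0,0],1],[[-1,0,-0.95],[0,0,0],1],[[-1,0,-0.95],[0,0,0],1],[[0,0,0],[0,0,0],1],[[0,0,0],[0,0,0],1]])

```text
time: 2.5
tool_pos: [0.4973, -0.1246, 0.2306]
tool_rot: [0.589, -0.587, -0.393, 0.393]
contact_force: [-0.3, 0.2, -0.8]
gripper_width: -0.0
```

```bash
python3 go.py
```

```text
t 2.5 pos [ 0.4973 -0.1246  0.2306] F [-0.28  0.19 -0.77] w -0.0002299185653064166
axes cols
 [[ 0.383 -0.001 -0.924]
 [ 0.924  0.001  0.383]
 [ 0.    -1.     0.002]]
rocker tool units [-2.84 -0.01 -2.9 ]
key tool units [1.483e+01 1.000e-02 4.560e+00]
start tool units [3.4  0.01 3.67]
```

Call:
drive_tool(motion=[[[-0.95,0,-0.95],[0,0,0],1],[[-0.95,0,-0.95],[0,0,0],1],[[-0.95,0,-1.0],[0,0,0],1],[[0,1,0],[0,0,0],1],[[0,1,0],[0,0,0],1],[[0,0.5,0],[0,0,0],1],[[0,0,0],[0,0,0],1],[[0,0,0],[0,0,0],1]])

```text
time: 3.3
tool_pos: [0.5377, -0.2173, 0.1695]
tool_rot: [-0.587, 0.588, 0.394, -0.393]
contact_force: [0.5, -0.4, 0.5]
gripper_width: 0.0
```

```bash
cat > wr.py <<'E'
import sys
from h import *
from scipy.spatial.transform import Rotation as R
from plant import manip
import go
s=manip.state();f=manip.grab_frame("wrist")
q=s["tool_rot"];M=np.eye(4);M[:3,:3]=R.from_quat(np.r_[q[1:],q[0]]).as_matrix();M[:3,3]=s["tool_pos"]
f["world_from_camera"]=M@f["T_tool_cam"]
img=f["img"].copy()
def proj(p):
    c=np.linalg.inv(f["world_from_camera"])@np.r_[p,1];u=f["camera_matrix"]@c[:3];return (u[:2]/u[2])
m=(f["img"].min(2)>165).astype(np.uint8)
n,l,st,ce=cv2.connectedComponentsWithStats(m)
for i in range(1,n):
    if st[i,4]>400:
        pts=np.argwhere(l==i)[::7,::-1]
        w=np.array([ray(f,p,.05)[:2] for p in pts],np.float32)
        print(ce[i].round(0),st[i,4],[np.round(x,4) for x in cv2.minAreaRect(w)])
for k,t in go.T.items():
    u=proj([*t,.05]);print(k,"expected px",u.round(0))
    cv2.drawMarker(img,tuple(int(x) for x in u.clip(-999,999)),(0,0,255),0,12)
u=proj([*s["tool_pos"][:2],.05]); print("below tcp",u.round(0))
cv2.drawMarker(img,tuple(int(x) for x in u.clip(-999,999)),(0,255,0),1,12)
cv2.imwrite(sys.argv[1],img);np.savez("wrist.npz",**f)
E
python3 wr.py pics/w1.png
```

```text
t 3.3 pos [ 0.5377 -0.2173  0.1695] F [ 0.53 -0.38  0.5 ] w 0.00017065346988531717
axes cols
 [[ 0.381  0.001 -0.925]
 [ 0.925 -0.     0.381]
 [ 0.    -1.    -0.001]]
rocker tool units [-0.04 -0.    0.02]
key tool units [17.65 -0.    7.43]
start tool units [ 6.22 -0.    6.57]
[489.  18.] 2055 [array([ 0.4714, -0.0377]), array([0.0641, 0.0291]), np.float64(67.6399)]
[246. 202.] 6167 [array([ 0.5262, -0.2399]), array([0.0884, 0.0557]), np.float64(73.4175)]
[ 21. 248.] 3035 [array([ 0.5015, -0.4387]), array([0.0419, 0.0864]), np.float64(53.4369)]
[270. 282.] 500 [array([ 0.6034, -0.2546]), array([0.0107, 0.0477]), np.float64(67.3814)]
[290. 282.] 495 [array([ 0.6098, -0.2362]), array([0.0106, 0.0456]), np.float64(67.8994)]
rocker expected px [279. 202.]
key expected px [964. -73.]
start expected px [514. -35.]
below tcp [280. 203.]
```

View pics/w1.png

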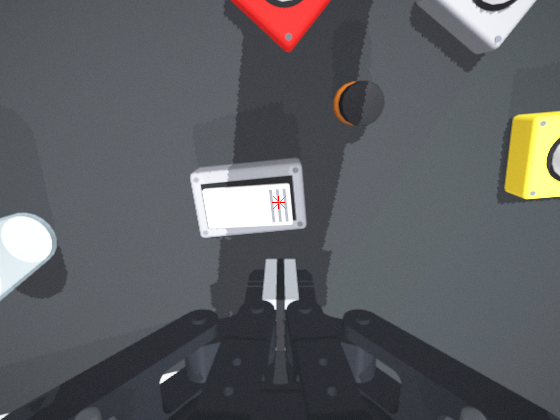

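Wrist view: the red/green marker at (279,202) sits on the ribs of the white paddle, which spans about x 203–292 and y 185–227, with the fingertips at about (280,265). The aim is right, so I descend.

Call:
drive_tool(motion=[[[0,1,0],[0,0,0],1],[[0,1,0],[0,0,0],1],[[0,1,0],[0,0,0],1],[[0,1,0],[0,0,0],1],[[0,0.2,0],[0,0,0],1],[[0,0,0],[0,0,0],1],[[0,0,0],[0,0,0],1]])

```text
time: 4.05
tool_pos: [0.5388, -0.2187, 0.066]
tool_rot: [-0.587, 0.589, 0.394, -0.393]
contact_force: [0.3, 0.1, 0.2]
gripper_width: 0.004
```

Call:
drive_tool(motion=[[[0,0.08,0],[0,0,0],1],[[0,0.08,0],[0,0,0],1],[[0,0.08,0],[0,0,0],1],[[0,0.08,0],[0,0,0],1],[[0,0.08,0],[0,0,0],1],[[0,0.08,0],[0,0,0],1],[[0,0,0],[0,0,0],1],[[0,0,0],[0,0,0],1]])

```text
time: 4.85
tool_pos: [0.5374, -0.2181, 0.0517]
tool_rot: [-0.588, 0.588, 0.393, -0.393]
contact_force: [-0.2, 0.3, 0.4]
gripper_width: 0.002
```

Call:
drive_tool(motion=[[[0,0.08,0],[0,0,0],1],[[0,0.08,0],[0,0,0],1],[[0,0.04,0],[0,0,0],1],[[0,0,0],[0,0,0],1],[[0,0,0],[0,0,0],1]])

```text
time: 5.35
tool_pos: [0.5376, -0.2179, 0.0468]
tool_rot: [-0.588, 0.588, 0.393, -0.393]
contact_force: [0.6, 1.4, 2.5]
gripper_width: 0.002
```

Call:
drive_tool(motion=[[[0,0.04,0],[0,0,0],1],[[0,0.04,0],[0,0,0],1],[[0,0,0],[0,0,0],1],[[0,0,0],[0,0,0],1]])

```text
time: 5.75
tool_pos: [0.5377, -0.218, 0.0452]
tool_rot: [-0.588, 0.588, 0.393, -0.393]
contact_force: [-0.7, 2.8, 5.1]
gripper_width: -0.002
```

Call:
drive_tool(motion=[[[0,0.04,0],[0,0,0],1],[[0,0.04,0],[0,0,0],1],[[0,0,0],[0,0,0],1],[[0,0,0],[0,0,0],1]])

```text
time: 6.15
tool_pos: [0.5378, -0.2181, 0.0449]
tool_rot: [0.588, -0.588, -0.393, 0.393]
contact_force: [-4.5, 5.2, 14.1]
gripper_width: 0.001
```

Call:
drive_tool(motion=[[[0,0.04,0],[0,0,0],1],[[0,0.04,0],[0,0,0],1],[[0,0,0],[0,0,0],1],[[0,0,0],[0,0,0],1]])

```text
time: 6.55
tool_pos: [0.538, -0.2181, 0.0446]
tool_rot: [0.588, -0.587, -0.393, 0.393]
contact_force: [-9.5, 7.0, 22.1]
gripper_width: -0.001
```

The tool has stalled at about 45 mm with the force climbing to 22 N, so the hard stop is reached. I raise and look.

Call:
drive_tool(motion=[[[0,-0.3,0],[0,0,0],1],[[0,-0.7,0],[0,0,0],1],[[0,-1,0],[0,0,0],1],[[0,-1,0],[0,0,0],1],[[0,-1,0],[0,0,0],1],[[0,-1,0],[0,0,0],1],[[0,0,0],[0,0,0],1],[[0,0,0],[0,0,0],1]])

```text
time: 7.35
tool_pos: [0.5374, -0.2184, 0.1656]
tool_rot: [-0.587, 0.588, 0.393, -0.393]
contact_force: [-0.6, -0.0, 0.6]
gripper_width: 0.005
```

```bash
python3 wr.py pics/w2.png | tail -16; python3 - <<'E'
from h import *
f=dict(np.load("wrist.npz"))
for u,v in [(215,206),(230,206),(248,206),(262,206),(273,206),(283,206),(289,206)]:
    dz=np.median(f["range_z"][v-2:v+3,u-1:u+2]);p=f["world_from_camera"]@np.r_[dz*np.linalg.solve(f["camera_matrix"],[u,v,1]),1];print(u,p[:3].round(4))
E
```

```text
axes cols
 [[ 0.382  0.    -0.924]
 [ 0.924 -0.001  0.382]
 [-0.001 -1.    -0.001]]
rocker tool units [ 0.01 -0.    0.02]
key tool units [17.69 -0.02  7.46]
start tool units [ 6.26 -0.01  6.59]
[495.  17.] 1999 [array([ 0.4721, -0.0374]), array([0.0612, 0.0274]), np.float64(67.5586)]
[248. 202.] 6320 [array([ 0.5259, -0.2397]), array([0.0879, 0.0557]), np.float64(73.56)]
[ 21. 248.] 3001 [array([ 0.5007, -0.4366]), array([0.0412, 0.0843]), np.float64(53.3596)]
[290. 282.] 499 [array([ 0.6079, -0.2369]), array([0.0106, 0.0478]), np.float64(67.8285)]
[270. 282.] 500 [array([ 0.601 , -0.2548]), array([0.0105, 0.0469]), np.float64(67.3107)]
rocker expected px [280. 204.]
key expected px [979. -78.]
start expected px [519. -38.]
below tcp [280. 204.]
215 [ 0.5181 -0.2657  0.0543]
230 [ 0.5232 -0.2554  0.0518]
248 [ 0.5292 -0.2427  0.0493]
262 [ 0.534  -0.2326  0.0474]
273 [ 0.5377 -0.2245  0.0463]
283 [ 0.5412 -0.2171  0.0449]
289 [ 0.5433 -0.2126  0.0443]
```

View pics/w2.png

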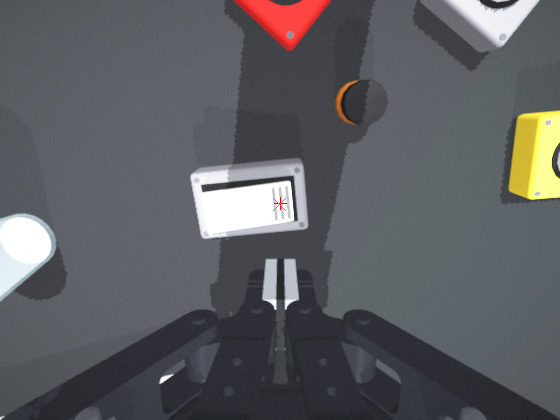

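The ribbed end at (281,204) is now low: the depth slope is about 10° the other way, so the rocker is fully over, and the box has not moved. Next, the key.

Call:
drive_tool(motion=[[[1,0,0.42],[0,0,0],1],[[1,0,0.42],[0,0,0],1],[[1,0,0.42],[0,0,0],1],[[1,0,0.42],[0,0,0],1],[[1,0,0.42],[0,0,0],1],[[1,0,0.42],[0,0,0],1],[[1,0,0.42],[0,0,0],1],[[1,0,0.42],[0,0,0],1],[[1,0,0.42],[0,0,0],1],[[1,0,0.42],[0,0,0],1],[[1,0,0.42],[0,0,0],1],[[1,0,0.42],[0,0,0],1]])

```text
time: 8.6
tool_pos: [0.5342, 0.1082, 0.1633]
tool_rot: [0.588, -0.587, -0.392, 0.394]
contact_force: [-0.4, -0.1, -0.5]
gripper_width: -0.001
```

Call:
drive_tool(motion=[[[1,0,0.42],[0,0,0],1],[[1,0,0.42],[0,0,0],1],[[1,0,0.42],[0,0,0],1],[[1,0,0.42],[0,0,0],1],[[1,0,0.42],[0,0,0],1],[[0.7,0,0.3],[0,0,0],1],[[0,0,0],[0,0,0],1],[[0,0,0],[0,0,0],1]])

```text
time: 9.4
tool_pos: [0.5336, 0.2615, 0.1638]
tool_rot: [0.588, -0.588, -0.392, 0.395]
contact_force: [0.1, -0.4, -0.5]
gripper_width: 0.003
```

```bash
python3 wr.py pics/w3.png
```

```text
t 9.4 pos [0.5336 0.2615 0.1638] F [ 0.08 -0.35 -0.49] w 0.002597754024055478
axes cols
 [[ 0.381 -0.003 -0.925]
 [ 0.925 -0.002  0.381]
 [-0.003 -1.     0.002]]
rocker tool units [-17.68   0.03  -7.44]
key tool units [ 0.   -0.   -0.01]
start tool units [-11.43   0.03  -0.88]
[ 8. 30.] 832 [array([0.3479, 0.1379]), array([0.014 , 0.0313]), np.float64(53.5059)]
[498. 147.] 1264 [array([0.5608, 0.4373]), array([0.0403, 0.0903]), np.float64(56.9106)]
[ 95. 159.] 781 [array([0.4455, 0.1438]), array([0.0261, 0.0251]), np.float64(85.4073)]
[280. 199.] 5560 [array([0.5294, 0.2631]), array([0.0629, 0.0627]), np.float64(83.1389)]
[492. 292.] 6918 [array([0.6861, 0.4063]), array([0.0797, 0.1229]), np.float64(9.6173)]
[270. 283.] 490 [array([0.5954, 0.2265]), array([0.0103, 0.0453]), np.float64(63.7715)]
[290. 281.] 468 [array([0.6012, 0.244 ]), array([0.0104, 0.0425]), np.float64(67.8811)]
[ 71. 354.] 1388 [array([0.5933, 0.0272]), array([0.0338, 0.0486]), np.float64(30.4495)]
rocker expected px [-177.  389.]
key expected px [280. 206.]
start expected px [-69. 230.]
below tcp [280. 205.]
```

View pics/w3.png

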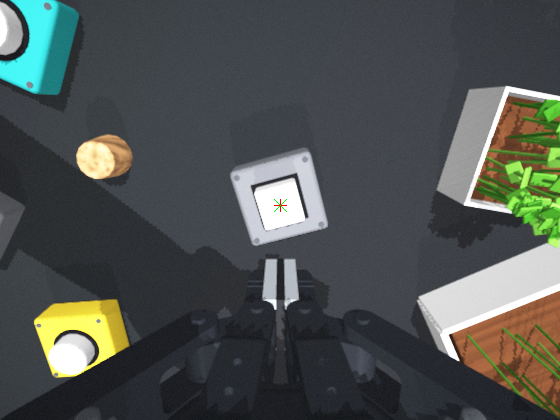

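The marker at (280,205) is centred on the square key (about 256–305 × 180–230). I descend.

Call:
drive_tool(motion=[[[0,1,0],[0,0,0],1],[[0,1,0],[0,0,0],1],[[0,1,0],[0,0,0],1],[[0,1,0],[0,0,0],1],[[0,0.3,0],[0,0,0],1],[[0,0.08,0],[0,0,0],1],[[0,0.08,0],[0,0,0],1],[[0,0.08,0],[0,0,0],1],[[0,0.08,0],[0,0,0],1],[[0,0,0],[0,0,0],1],[[0,0,0],[0,0,0],1]])

```text
time: 10.55
tool_pos: [0.5348, 0.2621, 0.0508]
tool_rot: [-0.588, 0.588, 0.393, -0.393]
contact_force: [-0.7, -0.2, 0.5]
gripper_width: 0.001
```

Call:
drive_tool(motion=[[[0,0.08,0],[0,0,0],1],[[0,0.08,0],[0,0,0],1],[[0,0,0],[0,0,0],1],[[0,0,0],[0,0,0],1]])

```text
time: 10.95
tool_pos: [0.5349, 0.2622, 0.0465]
tool_rot: [-0.588, 0.588, 0.393, -0.393]
contact_force: [0.7, 0.8, 2.6]
gripper_width: 0.001
```

Call:
drive_tool(motion=[[[0,0.08,0],[0,0,0],1],[[0,0.08,0],[0,0,0],1],[[0,0,0],[0,0,0],1],[[0,0,0],[0,0,0],1]])

```text
time: 11.35
tool_pos: [0.5346, 0.262, 0.0422]
tool_rot: [-0.588, 0.588, 0.393, -0.393]
contact_force: [0.1, 0.7, 1.7]
gripper_width: 0.005
```

Call:
drive_tool(motion=[[[0,0.05,0],[0,0,0],1],[[0,0.05,0],[0,0,0],1],[[0,0,0],[0,0,0],1],[[0,0,0],[0,0,0],1]])

```text
time: 11.75
tool_pos: [0.5347, 0.262, 0.0419]
tool_rot: [-0.588, 0.588, 0.393, -0.393]
contact_force: [-4.9, -0.9, 14.1]
gripper_width: -0.001
```

The key is at its hard stop (0.042 m, 14 N). I raise and go to the start button.

Call:
drive_tool(motion=[[[0,-0.3,0],[0,0,0],1],[[0,-0.7,0],[0,0,0],1],[[0,-1,0],[0,0,0],1],[[0,-1,0],[0,0,0],1],[[0,-1,0],[0,0,0],1],[[0,-1,0],[0,0,0],1],[[0,0,0],[0,0,0],1],[[0,0,0],[0,0,0],1]])

```text
time: 12.55
tool_pos: [0.5343, 0.2618, 0.1645]
tool_rot: [-0.588, 0.588, 0.393, -0.393]
contact_force: [-0.6, -0.1, 0.4]
gripper_width: -0.001
```

```bash
python3 wr.py pics/w4.png | grep -v array; python3 - <<'E'
from h import *
f=dict(np.load("wrist.npz"))
for u,v in [(280,190),(280,205),(280,220),(270,205),(290,205),(245,190),(316,215)]:
    dz=np.median(f["range_z"][v-2:v+3,u-2:u+3]);p=f["world_from_camera"]@np.r_[dz*np.linalg.solve(f["camera_matrix"],[u,v,1]),1];print(u,v,p[:3].round(4))
E
```

```text
t 12.55 pos [0.5343 0.2618 0.1645] F [-0.63 -0.1   0.37] w -0.0012558821862006589
axes cols
 [[ 0.382 -0.    -0.924]
 [ 0.924 -0.     0.382]
 [-0.    -1.     0.   ]]
rocker tool units [-17.7    0.    -7.43]
key tool units [-0.02  0.    0.01]
start tool units [-11.45   0.    -0.87]
rocker expected px [-178.  389.]
key expected px [279. 205.]
start expected px [-70. 230.]
below tcp [280. 205.]
280 190 [0.525  0.266  0.0423]
280 205 [0.5367 0.2611 0.0421]
280 220 [0.5487 0.2561 0.0423]
270 205 [0.5336 0.2535 0.0421]
290 205 [0.5398 0.2687 0.0425]
245 190 [0.5156 0.2382 0.0344]
316 215 [0.5588 0.2853 0.0345]
```

Call:
drive_tool(motion=[[[-1,0,-0.08],[0,0,0],1],[[-1,0,-0.08],[0,0,0],1],[[-1,0,-0.08],[0,0,0],1],[[-1,0,-0.08],[0,0,0],1],[[-1,0,-0.08],[0,0,0],1],[[-1,0,-0.08],[0,0,0],1],[[-1,0,-0.08],[0,0,0],1],[[-1,0,-0.08],[0,0,0],1],[[-1,0,-0.08],[0,0,0],1],[[-1,0,-0.08],[0,0,0],1],[[-1,0,-0.08],[0,0,0],1],[[-0.4,0,0],[0,0,0],1]])

```text
time: 13.8
tool_pos: [0.4444, -0.011, 0.1626]
tool_rot: [0.589, -0.587, -0.391, 0.394]
contact_force: [-0.6, 0.2, 0.8]
gripper_width: -0.005
```

Call:
drive_tool(motion=[[[0,0,0],[0,0,0],1],[[0,0,0],[0,0,0],1]])

```text
time: 14.0
tool_pos: [0.4458, -0.0093, 0.164]
tool_rot: [0.588, -0.587, -0.393, 0.393]
contact_force: [-1.0, -0.1, 0.6]
gripper_width: 0.001
```

```bash
python3 wr.py pics/w5.png
```

```text
t 14.0 pos [ 0.4458 -0.0093  0.164 ] F [-0.99 -0.1   0.6 ] w 0.0006870108035688092
axes cols
 [[ 0.382 -0.001 -0.924]
 [ 0.924  0.001  0.382]
 [ 0.    -1.     0.001]]
rocker tool units [-6.32 -0.01 -6.56]
key tool units [11.36  0.    0.88]
start tool units [-0.07 -0.    0.  ]
[392.   8.] 771 [array([0.3478, 0.1129]), array([0.0328, 0.0119]), np.float64(67.5773)]
[442. 132.] 1056 [array([0.4398, 0.1244]), array([0.0262, 0.0268]), np.float64(51.9058)]
[286. 194.] 4156 [array([ 0.4395, -0.0076]), array([0.0634, 0.0594]), np.float64(33.2755)]
[ 90. 201.] 1863 [array([ 0.3854, -0.1471]), array([0.0345, 0.0398]), np.float64(0.4895)]
[ 78. 356.] 2060 [array([ 0.5025, -0.2334]), array([0.0436, 0.1096]), np.float64(8.7685)]
rocker expected px [112. 371.]
key expected px [645. 178.]
start expected px [277. 205.]
below tcp [280. 205.]
```

View pics/w5.png

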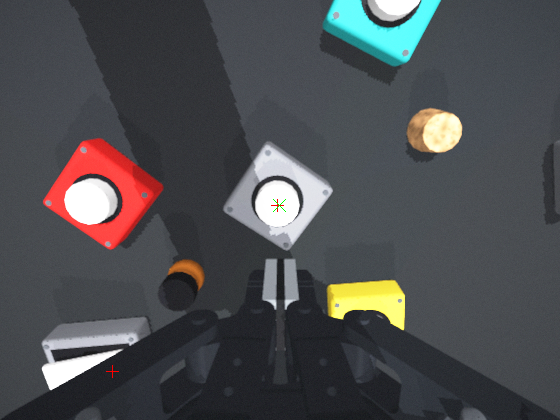

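The key top reads 42.2 mm by depth, so it is in. The grey start button is centred at (278,204), directly under the TCP marker at (280,205); red, turquoise and yellow are well clear. I press.

Call:
drive_tool(motion=[[[0,1,0],[0,0,0],1],[[0,1,0],[0,0,0],1],[[0,1,0],[0,0,0],1],[[0,1,0],[0,0,0],1],[[0,0.3,0],[0,0,0],1],[[0,0.08,0],[0,0,0],1],[[0,0.08,0],[0,0,0],1],[[0,0.08,0],[0,0,0],1],[[0,0.08,0],[0,0,0],1],[[0,0.08,0],[0,0,0],1],[[0,0,0],[0,0,0],1],[[0,0,0],[0,0,0],1]])

```text
time: 15.25
tool_pos: [0.4469, -0.01, 0.0481]
tool_rot: [-0.587, 0.588, 0.394, -0.393]
contact_force: [0.6, 0.9, 2.0]
gripper_width: -0.0
```

Call:
drive_tool(motion=[[[0,0.08,0],[0,0,0],1],[[0,0.08,0],[0,0,0],1],[[0,0.08,0],[0,0,0],1],[[0,0,0],[0,0,0],1],[[0,0,0],[0,0,0],1]])

```text
time: 15.75
tool_pos: [0.447, -0.01, 0.0429]
tool_rot: [-0.587, 0.588, 0.393, -0.393]
contact_force: [-1.8, 1.1, 12.5]
gripper_width: 0.003
```

Fully down (0.0429 m, 12.5 N). I hold, then release and rise.

Call:
drive_tool(motion=[[[0,0.02,0],[0,0,0],1],[[0,0,0],[0,0,0],1],[[0,0,0],[0,0,0],1],[[0,0,0],[0,0,0],1],[[0,0,0],[0,0,0],1],[[0,0,0],[0,0,0],1]])

```text
time: 16.35
tool_pos: [0.447, -0.01, 0.0429]
tool_rot: [-0.588, 0.588, 0.393, -0.393]
contact_force: [-3.2, 1.5, 14.9]
gripper_width: 0.001
```

Call:
drive_tool(motion=[[[0,-0.2,0],[0,0,0],1],[[0,-0.5,0],[0,0,0],1],[[0,-1,0],[0,0,0],1],[[0,-1,0],[0,0,0],1],[[0,-1,0],[0,0,0],1],[[0,-1,0],[0,0,0],1],[[0,0,0],[0,0,0],1],[[0,0,0],[0,0,0],1]])

```text
time: 17.15
tool_pos: [0.4455, -0.0098, 0.158]
tool_rot: [0.588, -0.588, -0.393, 0.393]
contact_force: [-0.3, -1.0, -0.6]
gripper_width: 0.003
```

```bash
python3 wr.py pics/w6.png|head -1; python3 - <<'E'
from h import *
from plant import manip
f=dict(np.load("wrist.npz"))
def dep(f,u,v):
    dz=np.median(f["range_z"][v-2:v+3,u-2:u+3]);return (f["world_from_camera"]@np.r_[dz*np.linalg.solve(f["camera_matrix"],[u,v,1]),1])[:3].round(4)
for u,v in [(278,195),(278,204),(270,204),(286,204)]: print("start",dep(f,u,v))
g=manip.grab_frame("scene");a=dict(np.load("scene0.npz"))
for k,c in dict(rocker=(187,193),key=(385,258),start=(286,191)).items():
    print(k,blob(a["img"],c,16)[0].round(1),blob(g["img"],c,16)[0].round(1))
cv2.imwrite("pics/scene1.png",g["img"])
E
```

```text
t 17.15 pos [ 0.4455 -0.0098  0.158 ] F [-0.25 -0.98 -0.58] w 0.0030850552207035147
start [ 0.4358 -0.0072  0.0503]
start [ 0.4425 -0.01    0.0503]
start [ 0.4401 -0.0157  0.0504]
start [ 0.4449 -0.0042  0.0503]
rocker [185.3 189.7] [185.5 189.9]
key [385.7 255.2] [385.1 256.4]
start [286.  189.6] [286.4 190. ]
```

View pics/scene1.png

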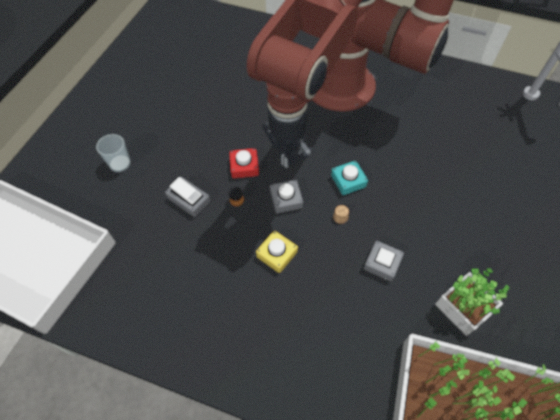

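The button is back up at 50.3 mm. Units (187,195), (286,196), (384,260) and all bystanders are where they were, and the tool is clear.

```bash
python3 -c "
from plant import manip
manip.job_done()"
```

```text
the job is handed in; nothing more can be done
```

The job is done and handed in at about 17 s of robot time. I pressed the three grey units from above with the closed fingertips, in the required order:

| Step | Tool height at stop | Push | Check afterwards |
|---|---|---|---|
| Rocker, ribbed end | 45 mm | 22 N | Depth shows the ribbed end now about 10° down, so it is fully over |
| Square key | 42 mm | 14 N | Key top at 42.2 mm, so it stays in |
| Round start button | 43 mm, held over 0.5 s | 12–15 N | Button top back up at 50.3 mm |

In the last scene picture, the three units and the punnet, beaker, jar and stopper stand where they began. The red, turquoise and yellow look-alikes were not touched. The fingers were well clear of everything at 158 mm, and no check failed or disagreed.

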